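# Set up the sample camera for short tubes

### The arm

A 6-joint arm with a two-finger parallel gripper is mounted at the origin on the work surface. World frame = base frame: x ahead of the robot, y to its left, z up, the work surface at z = 0. Lengths are in m, angles in rad, forces in N, time in s.
With the tool pointing down it reaches from about 0.325 to 0.925 m from the base axis. Payload 3.1 kg.
Tool frame: the origin (TCP) lies midway between the tips of the shut fingers; the grasp point (between the pads) lies 19 mm behind it (grip_depth is the distance from the TCP to the grasp point, in m); z points along the fingers, y is the direction in which the jaws open and shut (so a half turn about z gives the same grasp; the last joint's range is limited). The gripper opens to 85 mm and grips with 20 to 120 N. Pads are 22 mm wide; open, the fingers measure 114 mm over their backs; the gripper's body (76 mm by 85 mm) begins 54 mm behind the grasp point. The pads swing forward as they close: fully open they stand 13 mm farther back than shut.
Start: joints at [1.203, 0.217, 1.613, -0, 1.311, -0.112], TCP at [0.158, 0.605, 0.195] pointing down, gripper open.
Joint ranges: [-2.75, 2.75], [-0.78, 2.1], [0.31, 2.55], [-1.13, 4.27], [0.13, 2.63], [-2.58, 2.58]. Speed limits (rad/s): [2.79, 2.79, 3.14, 3.14, 3.14, 3.14].

### API

Orientations are given as a unit quaternion [x, y, z, w].
In Python, from plant import get_obs, capture, calibration, job_done, grip_depth gives the robot as it stands.
- The arm moves only by the shell command python3 -m jog 'ROWS' [OPENING]. ROWS is JSON, a list of rows, each a list of 6 numbers: the shift along the world's x, y, z in m, then the turn, a rotation vector about the world's x, y, z in degrees. In form: [[tx, ty, tz, wx, wy, wz], ...]. A call has 1 to 12 rows; each row shifts and turns the commanded pose from where the row before left it; what a row does not reach is not made up. A row lasts 1/10 s, in which the tool goes at most 50 mm and 8.59 degrees, less where a joint would pass 70% of its speed; a pose out of reach is approached as far as the arm can. A call with a gripper value outside its range is refused whole. OPENING is the opening, from -1 (shut) to 1 (fully open), set as the call begins (- or left out, the last holds). The fingers move at their own pace and stop on an object; the grip force is fixed at half the most. Time passes only in rows, so rows that do not move let the fingers close. It gives the time, the measured TCP pose, the force and the opening at its end, in the units of the state.
- get_obs(): the state, without advancing time (a new reading comes with each control period).
- capture(name): name is "scene" or "top"; returns the picture (400x640x3 uint8, red, green, blue); there is no depth.
- calibration(name): a dict with "intrinsics" (3x3 intrinsics, pixels), "k1" (the pictures are not rectified: a ray, as slopes to the right and down, at radius r is drawn at 1 + k1 r^2 times it, then the intrinsics apply), "R" (3x3) and "t" (3): a world point X has camera coordinates R X + t. Camera axes: x right, y down, z forward; pixel columns grow to the right and rows downward; lengths in m; the calibration is good to about 2 mm. A picture is of the moment at which its call begins. calibration takes no time and is no camera call.
- job_done(): hands the job in, once; it reports no verdict.
The state is a dict: "time_s": time; "joint_positions": joint angles; "joint_vel": joint speeds; "tau": joint torques, N m; "ee_pos": TCP position; "eef_rot": TCP orientation; "contact_force": force on the tool from outside, world axes, zero at the start; "moment": the same for the moment, N m; "width": finger opening in m.
Only numpy, scipy, OpenCV 4.12 (cv2) and the standard library are available. Lean on these libraries where they do the work, as an engineer would, in place of code of your own. Each camera call takes 0.05 s, during which the arm holds its last target. There are 200 camera calls.

### The job

Set up the camera over the sample rack for the short tubes: press the sprung button on its stand so that the telescoping tube drops to its next hole and locks there, one hole and no further, and turn the focus wheel on the sloping console until the pointer on its rim lines up with the index tab on the far side of the dial. Either may be done first; leave the index tab and everything else on the bench where they are.

Things in the scene. Friction and masses are not known exactly. Their poses are not given: they have to be found in the camera images.
- console: Focus console, about 150 x 180 mm, fixed; origin under its middle. Its white face (186 x 180 mm) slopes 38 degrees and faces up and to the front (local -x, the robot's side). On it lies a grey wheel, a disc of 120 mm diameter whose surface is 12 to 16 mm above the face, inside a flat aluminium scale ring.
- bar (a point): Hand bar across the wheel, 92 mm long, 18 mm thick, top 56 mm above the sloping face, 40 mm clear of the disc. The point is on the wheel's axis, 14 mm below the bar's top. z = wheel axis, out of the face, 38 degrees from vertical towards the console's front; x along the bar, y across its thickness; they turn with the wheel. The pointer is at the bar's -x end.
- wheel (a joint): Turn of the wheel in rad, positive counter-clockwise seen from outside along its axis; 0 when the pointer is at the lowest, nearest point of the dial. It turns both ways between stops at -4 and +4, stiffly (about 0.1 N m), without clicks, and stays where it is left.
- pointer (a point): The wheel's pointer: a steel nose 8 mm wide and 22 mm high, sticking 10 mm out of the wheel's rim at one end of the bar. The point is the top of its tip, 70 mm from the wheel's axis, 25 mm above the sloping face. At the start it is on the near, low half of the dial.
- mark (a point): The index tab: a steel block 8 mm wide, 34 mm long outwards, 33 mm above the face, on the scale ring in the far, high half of the dial. The point is 70 mm from the wheel's axis, 2 mm short of the tab, at the pointer tip's height: the two points coincide when the wheel is set. The tab can be pushed along the ring: do not.
- stand: Camera stand, fixed: base plate 150 x 150 mm, 14 mm thick, whose middle is 10 mm behind the origin (local +x); an upright collar 52 mm thick and 160 mm tall, 30 mm behind the origin; the sprung button on its front; a telescoping tube 28 mm thick rising from the collar with a camera head.
- button_top (a point): Centre of the face of the stand's sprung button (grey, round, 32 mm diameter), on a sloping boss at the front of the collar, about 135 mm above the table. z = out of the button, 40 degrees from vertical towards the stand's front (the robot's side). Pressed along -z with 2.5 N at first touch, 8 N fully down.
- button (a joint): Travel of the button: 0 out, 0.008 m fully in. From about 5 mm in, it frees the tube, which sinks by itself. Let go of it while the tube sinks: its pin rides on the tube, snaps into the next hole and the button comes back out. Held in too long, the tube passes that hole and the robot cannot raise it again.
- column (a joint): How far the telescoping tube has sunk: 0 at the start (top hole), 0.060 m at the next hole, 0.120 m at the bottom. Freed, it sinks at about 15 to 32 mm/s.
- head_top (a point): Top middle of the camera head (white box 60 x 70 x 50 mm on a bar) that the tube carries on the side away from the button, 335 mm above the table at the start; it sinks with the tube.
- rack: Red-pink tube rack, 90 x 130 x 99 mm with its capped tubes, standing under the camera head; a bystander, its origin is at the centre of its underside. Leave it standing where it is.
- cryobox: Cardboard freezer box, 130 x 130 x 50 mm; a bystander, its origin is at the centre of its underside. Leave it standing where it is.
- bottle: Closed bottle, 52 mm diameter, 120 mm tall, standing between the two devices; a bystander, its origin is at the centre of its underside. Leave it standing where it is.
- jar: Closed jar, 60 mm diameter, 70 mm tall; a bystander, its origin is at the centre of its underside. Leave it standing where it is.
- scraper: Ice scraper (spatula) lying flat, 180 mm long; a bystander, its origin is at the middle of its length, on its underside. Leave it standing where it is.
- tray: Open white tray, 120 x 90 x 35 mm; a bystander, its origin is at the centre of its underside. Leave it standing where it is.
- block: White tube rack, 70 x 90 x 99 mm with its capped tubes; a bystander, its origin is at the centre of its underside. Leave it standing where it is.

How it is judged:
At the end, for the whole second after the job is handed in: The pointer's tip is within 5 mm of the index tab's point, the telescoping tube is locked in the next hole (sunk 60 mm, within 4 mm) with the button sprung back out (within 2 mm), and the rack stands still (distance between pointer and mark below 0.005 m and value of joint column between 0.056 and 0.064 m and value of joint button below 0.002 m and linear speed of rack below 0.02 m/s); the robot touches nothing.
It fails at once if the tube sank past the next hole (value of joint column above 0.07 m).
It fails at once if the index tab was pushed along the ring (more than 5 mm) (distance of mark from where it was at the start of the episode above 0.005 m).
It fails at once if a bystander was moved more than 30 mm (distance of any of rack, cryobox, bottle, jar, scraper, tray, block from where it was at the start of the episode above 0.03 m).
It also fails if it takes over 64 s, if anything falls off the work surface, if the arm or the gripper's body presses on something with over 40 N, if the wrist force passes 120 N, or if a joint passes its speed limit or range.

## Working session

There is one attempt and no reset: what is moved stays moved. The work goes in short steps, Python scripts to look and compute and a shell command to move; the robot and the scene stay as the last step left them, time stands still between calls to the robot, and variables do not carry over. Pictures are saved under pics/ and viewed, about 8 in all and at most 12, crops included, and the job is handed in when it is done.

```bash
mkdir -p pics; ls; python3 - <<'E'
from plant import *
import cv2,numpy as np
for n in("scene","top"):
    cv2.imwrite(f"pics/{n}0.png",capture(n)[:,:,::-1]); c=calibration(n); print(n,np.array(c["intrinsics"]).tolist(),c["k1"],np.round(c["R"],3).tolist(),np.round(c["t"],3).tolist())
o=get_obs();print(o,grip_depth)
E
```

```text
pics
scene [[415.37475175550924, 0.0, 321.4913205024729], [0.0, 415.37475175550924, 198.29314634729178], [0.0, 0.0, 1.0]] -0.06283983261782401 [[-0.469, 0.883, 0.013], [0.586, 0.322, -0.743], [-0.661, -0.341, -0.669]] [0.267, -0.172, 1.779]
top [[376.8073469926995, 0.0, 322.5210825443082], [0.0, 376.8073469926995, 196.17084499766395], [0.0, 0.0, 1.0]] -0.035215616522769486 [[-0.019, -1.0, -0.021], [-0.987, 0.022, -0.158], [0.159, 0.018, -0.987]] [0.027, 0.576, 1.116]
{'time_s': 0.1, 'joint_positions': array([ 1.20278355e+00,  2.17710971e-01,  1.61481422e+00, -1.35738563e-05,
        1.31133316e+00, -1.12214933e-01]), 'joint_vel': array([-0.00028093, -0.001826  , -0.00397506,  0.00238493, -0.00161696,
        0.00041151]), 'tau': array([-1.27496736e-03, -3.98075616e+01, -3.04967988e+01, -2.00430404e-04,
        4.23060585e-03, -5.78779158e-08]), 'ee_pos': array([0.15782203, 0.60387275, 0.19415779]), 'eef_rot': array([ 1.27548691e-01,  9.91831663e-01, -1.10190657e-03, -2.63036442e-04]), 'contact_force': array([ 0.38427477, -0.12096513, -0.61694243]), 'moment': array([-0.02573756,  0.08373059,  0.05071694]), 'width': 0.08499441907695143} 0.0187
```

View pics/scene0.png

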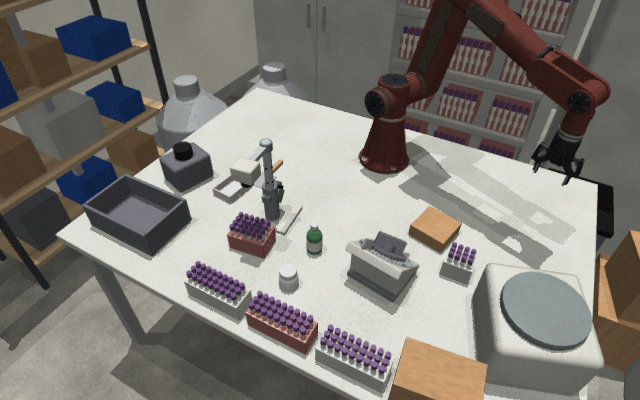

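View pics/top0.png

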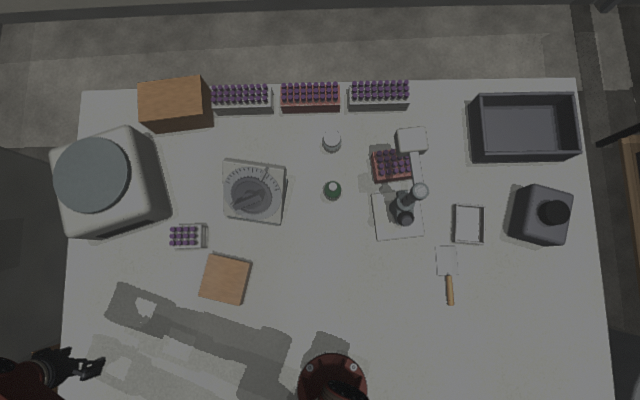

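The scene view shows the console near (382,265) and the stand near (270,190). In the top view the dial is near (253,195), the button near (403,217) and the bottle at (333,189). Next I'll enlarge both.

```bash
python3 - <<'E'
import cv2,numpy as np
a=cv2.imread("pics/top0.png")
c1=cv2.resize(a[150:230,215:295],None,fx=5,fy=5,interpolation=cv2.INTER_CUBIC)
c2=cv2.resize(a[170:250,360:440],None,fx=5,fy=5,interpolation=cv2.INTER_CUBIC)
cv2.imwrite("pics/c1.png",np.hstack([c1,c2]))
b=cv2.imread("pics/scene0.png")
c1=cv2.resize(b[220:300,340:420],None,fx=5,fy=5,interpolation=cv2.INTER_CUBIC)
c2=cv2.resize(b[150:230,235:315],None,fx=5,fy=5,interpolation=cv2.INTER_CUBIC)
cv2.imwrite("pics/c2.png",np.hstack([c1,c2]))
E
```

```text
(no output)
```

View pics/c1.png

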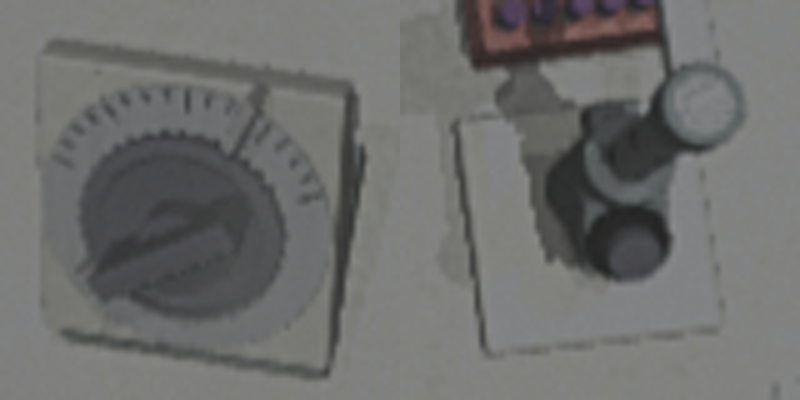

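View pics/c2.png

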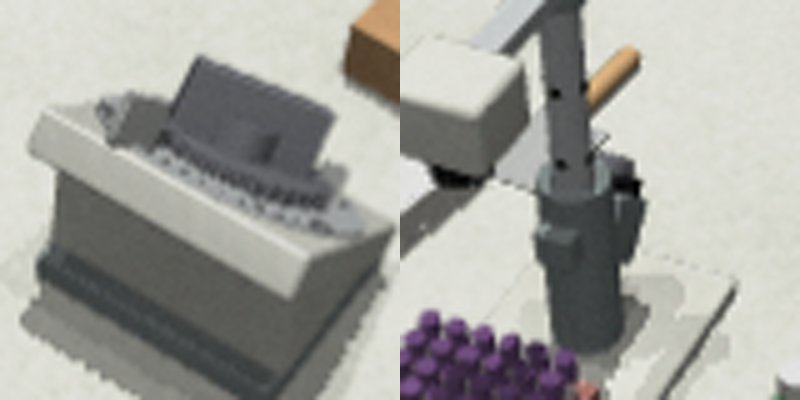

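```bash
cat > h.py <<'E'
import numpy as np,cv2
from scipy.optimize import least_squares
from plant import calibration
C={n:calibration(n) for n in("scene","top")}
def proj(n,X):
    c=C[n];p=np.atleast_2d(X)@np.array(c["R"]).T+np.array(c["t"]);s=p[:,:2]/p[:,2:]
    s=s*(1+c["k1"]*(s**2).sum(1,keepdims=True));K=np.array(c["intrinsics"]);return s*[K[0,0],K[1,1]]+K[:2,2]
def atz(n,uv,z):
    return least_squares(lambda q:(proj(n,[q[0],q[1],z])[0]-uv),[.6,0]).x
def tri(a,b):
    r=least_squares(lambda q:np.r_[proj("top",q)[0]-a,proj("scene",q)[0]-b],[.6,0,.1]);return r.x,abs(r.fun).max()
s,c=np.sin(np.radians(38)),np.cos(np.radians(38))
def frame(yaw):  # columns: face axes u(up-slope), v(left), n
    Rz=np.array([[np.cos(yaw),-np.sin(yaw),0],[np.sin(yaw),np.cos(yaw),0],[0,0,1]])
    return Rz@np.array([[c,0,-s],[0,1,0],[s,0,c]])
E
python3 - <<'E'
from h import *
T=lambda u,v:np.array([215+u/5,150+v/5])
S=lambda u,v:np.array([340+u/5,220+v/5])
B=lambda u,v:np.array([360+(u-400)/5,170+v/5])
for t,q in [((352,85),(48,108)),((45,45),(308,250)),((45,325),(390,230))]: print(tri(T(*t),S(*q)))
# fit face
L=np.array([[.093,-.09,0],[.093,.09,0],[-.093,.09,0],[-.093,-.09,0],[0,0,.014]])
obs=np.array([T(352,85),T(45,45),T(45,325),T(328,375),T(183,227)])
obsS=np.array([S(48,108),S(308,250),S(390,230)])
f=lambda q:np.r_[(proj("top",q[:3]+L@frame(q[3]).T)-obs).ravel(),(proj("scene",q[:3]+L[:3]@frame(q[3]).T)-obsS).ravel()]
r=least_squares(f,[.55,.2,.1,0]);print(r.x,np.round(r.fun,1))
q=r.x
def onface(uv,h):
    F=frame(q[3]);return least_squares(lambda p:proj("top",q[:3]+F@[p[0],p[1],h])[0]-uv,[0,0]).x
for nm,uv,h in [("disc c",T(183,227),.014),("pointer",T(85,270),.025),("tabin",T(235,158),.033),("tabout",T(265,85),.033),("barA",T(95,290),.056),("barB",T(235,240),.056)]:
    p=onface(uv,h);print(nm,np.round(p,4),"r",np.hypot(*p).round(4),"ang from low ccw deg",np.degrees(np.arctan2(-p[1],-p[0])).round(1))
bt=atz("top",B(637,252),.135);print("button",bt)
P=[atz("top",B(*k),.014) for k in[(458,120),(488,355),(720,330)]];print(P,np.linalg.norm(P[0]-P[1]),np.linalg.norm(P[2]-P[1]))
d=P[0]-P[1];print("yaw",np.degrees(np.arctan2(d[1],d[0])));e=P[2]-P[1];print(np.degrees(np.arctan2(e[1],e[0]))+90,"mid",(P[0]+P[2])/2)
E
```

```text
(array([0.64188879, 0.1217376 , 0.15860389]), np.float64(2.0378011336950976))
(array([0.6699469 , 0.29448271, 0.16145403]), np.float64(1.1436655135986484))
(array([0.52603092, 0.32127727, 0.03706685]), np.float64(0.5979066865201048))
[ 0.58232489  0.22051407  0.09939936 -0.17451182] [-0.8  2.  -1.3  0.8 -0.1 -0.3  0.4 -1.4 -0.1 -0.3 -2.4 -0.7 -0.7  1.5
  1.1 -1.1]
disc c [-0.0009 -0.0002] r 0.001 ang from low ccw deg 12.3
pointer [-0.0338  0.0554] r 0.0649 ang from low ccw deg -58.6
tabin [ 0.0599 -0.0343] r 0.069 ang from low ccw deg 150.2
tabout [ 0.1076 -0.0496] r 0.1185 ang from low ccw deg 155.3
barA [-0.0265  0.0393] r 0.0474 ang from low ccw deg -56.0
barB [ 0.0208 -0.0415] r 0.0464 ang from low ccw deg 116.6
button [ 0.4878814  -0.22322893]
[array([ 0.58502138, -0.1395073 ]), array([ 0.43676289, -0.15233999]), array([ 0.44910726, -0.2970668 ])] 0.14881283011935326 0.14525230407284104
yaw 4.946973302898803
4.875203658612051 mid [ 0.51706432 -0.21828705]
```

```bash
cat >> h.py <<'E'
from scipy.spatial.transform import Rotation as Ro
from plant import get_obs
CON=np.array([.5823,.2205,.0994]);YAW=-.1745
def wheelpose(psi,h):  # tool pose gripping bar; psi = jaw axis, deg ccw from up-slope; h = TCP above face
    F=frame(YAW);p=np.radians(psi);y=F@[np.cos(p),np.sin(p),0];z=-F[:,2]
    return CON+h*F[:,2],Ro.from_matrix(np.c_[np.cross(y,z),y,z])
def delta(pos,R):
    o=get_obs();d=pos-o["ee_pos"];w=np.degrees((R*Ro.from_quat(o["eef_rot"]).inv()).as_rotvec())
    N=int(max(np.ceil(np.linalg.norm(w)/8),np.ceil(np.linalg.norm(d)/.045),1))
    print("d",d.round(4),"w",w.round(2),"N",N,"per row",(d/N).round(4).tolist(),(w/N).round(2).tolist());return N
E
python3 - <<'E'
from h import *
for z,uv in((.099,(186,235)),(.05,(226,278))): print(atz("top",uv,z))
print("n",frame(YAW)[:,2])
delta(*wheelpose(33,.13))
delta(*wheelpose(33,.024))
E
```

```text
[0.4615968  0.41680075]
[0.33383841 0.30940861]
n [-0.60631171  0.10688853  0.78801075]
d [ 0.3457 -0.3695  0.0077] w [ 11.04 -37.85 -50.32] N 12 per row [0.0288, -0.0308, 0.0006] [0.92, -3.15, -4.19]
d [ 0.4099 -0.3808 -0.0758] w [ 11.04 -37.85 -50.32] N 13 per row [0.0315, -0.0293, -0.0058] [0.85, -2.91, -3.87]
```

```bash
python3 -m jog '[[0.0288,-0.0308,0.003,0.92,-3.15,-4.19],[0.0288,-0.0308,0.003,0.92,-3.15,-4.19],[0.0288,-0.0308,0.003,0.92,-3.15,-4.19],[0.0288,-0.0308,0.003,0.92,-3.15,-4.19],[0.0288,-0.0308,0,0.92,-3.15,-4.19],[0.0288,-0.0308,0,0.92,-3.15,-4.19],[0.0288,-0.0308,0,0.92,-3.15,-4.19],[0.0288,-0.0308,0,0.92,-3.15,-4.19],[0.0288,-0.0308,0,0.92,-3.15,-4.19],[0.0288,-0.0308,0,0.92,-3.15,-4.19],[0.0288,-0.0308,0,0.92,-3.15,-4.19],[0.0288,-0.0308,0,0.92,-3.15,-4.19]]' 0.3
python3 -m jog '[[0,0,0,0,0,0],[0,0,0,0,0,0],[0,0,0,0,0,0]]'
python3 - <<'E'
from h import *
o=get_obs();print(o["joint_positions"].round(3),o["width"],o["contact_force"].round(2))
delta(*wheelpose(33,.13)); delta(*wheelpose(33,.024))
E
```

```text
time_s: 1.3
ee_pos: [0.5042, 0.2335, 0.207]
eef_rot: [0.522, 0.788, 0.131, 0.3]
contact_force: [0.1, 0.6, 0.6]
width: 0.0557
time_s: 1.6
ee_pos: [0.5034, 0.2356, 0.2074]
eef_rot: [0.521, 0.789, 0.131, 0.299]
contact_force: [-0.4, -0.4, -0.6]
width: 0.0558
[ 0.566 -0.222  2.17  -0.633  0.775  0.528] 0.05577550763514543 [-0.37 -0.41 -0.57]
d [ 0.     -0.0012 -0.0055] w [-0.05  0.05 -0.13] N 1 per row [0.0, -0.0012, -0.0055] [-0.05, 0.05, -0.13]
d [ 0.0643 -0.0125 -0.0891] w [-0.05  0.05 -0.13] N 3 per row [0.0214, -0.0042, -0.0297] [-0.02, 0.02, -0.04]
```

```bash
python3 -m jog '[[0,-0.001,-0.006,0,0,0],[0.0128,-0.0023,-0.0167,0,0,0],[0.0128,-0.0023,-0.0167,0,0,0],[0.0128,-0.0023,-0.0167,0,0,0],[0.0128,-0.0023,-0.0167,0,0,0],[0.0128,-0.0023,-0.0167,0,0,0],[0,0,0,0,0,0],[0,0,0,0,0,0]]'
python3 - <<'E'
from h import *
from plant import capture
delta(*wheelpose(33,.024))
a=capture("top")[150:230,215:295,::-1];b=capture("scene")[200:280,345:425,::-1]
cv2.imwrite("pics/g1.png",np.hstack([cv2.resize(i,None,fx=5,fy=5,interpolation=cv2.INTER_CUBIC) for i in(a,b)]))
E
```

```text
time_s: 2.4
ee_pos: [0.5671, 0.223, 0.1173]
eef_rot: [0.521, 0.789, 0.13, 0.298]
contact_force: [0.8, 0.6, 0.7]
width: 0.0556
d [0.0006 0.0001 0.001 ] w [-0.    0.   -0.13] N 1 per row [0.0006, 0.0001, 0.001] [-0.0, 0.0, -0.13]
```

View pics/g1.png

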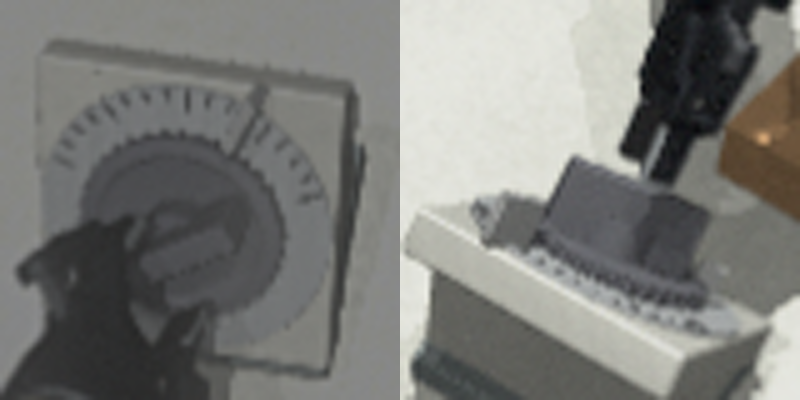

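```bash
python3 - <<'E'
from h import *
o=get_obs();R=Ro.from_quat(o["eef_rot"]).as_matrix();p=o["ee_pos"]
for nm,l in(("tcp",[0,0,0]),("f+",[0,.028,-.008]),("f-",[0,-.028,-.008]),("body",[0,0,-.073])):
    X=p+R@l;t=proj("top",X)[0];s=proj("scene",X)[0];print(nm,X.round(3),((t-[215,150])*5).round(),((s-[345,200])*5+[400,0]).round())
F=frame(YAW)
for nm,l in(("bar",[0,0,.056]),):
    X=CON+F@l;print(nm,((proj("top",X)[0]-[215,150])*5).round(),((proj("scene",X)[0]-[345,200])*5+[400,0]).round())
E
```

```text
tcp [0.568 0.223 0.119] [177. 234.] [614. 231.]
f+ [0.584 0.236 0.14 ] [148. 201.] [629. 233.]
f- [0.542 0.212 0.111] [198. 279.] [611. 206.]
body [0.523 0.231 0.176] [140. 298.] [665. 123.]
bar [162. 261.] [636. 184.]
```

The prediction and the picture differ by about 35 mm along the tool axis. I'll check whether that was image lag by taking a fresh picture with the expected fingertip positions overlaid.

```bash
python3 - <<'E'
from h import *
from plant import capture
o=get_obs();R=Ro.from_quat(o["eef_rot"]).as_matrix();p=o["ee_pos"];print(o["joint_vel"].round(3),o["time_s"])
out=[]
for n,(u,v) in(("top",(215,165)),("scene",(365,190))):
    a=capture(n);e=np.abs(a.astype(int)-cv2.imread("pics/%s0.png"%n)[:,:,::-1]).sum(2)
    i=cv2.resize(cv2.convertScaleAbs(a[v:v+70,u:u+50,::-1],alpha=1.5,beta=10),None,fx=8,fy=8,interpolation=cv2.INTER_CUBIC)
    for l,c in(([0,0,0],(0,255,0)),([0,.028,-.008],(0,0,255)),([0,-.028,-.008],(255,0,0)),([0,0,-.073],(0,255,255))):
        q=(proj(n,p+R@l)[0]-[u,v]+.5)*8;cv2.circle(i,(int(q[0]),int(q[1])),4,c,1)
    out.append(i)
cv2.imwrite("pics/g2.png",np.hstack(out))
E
```

```text
[-0.    -0.013  0.    -0.003 -0.002  0.002] 2.5
```

View pics/g2.png

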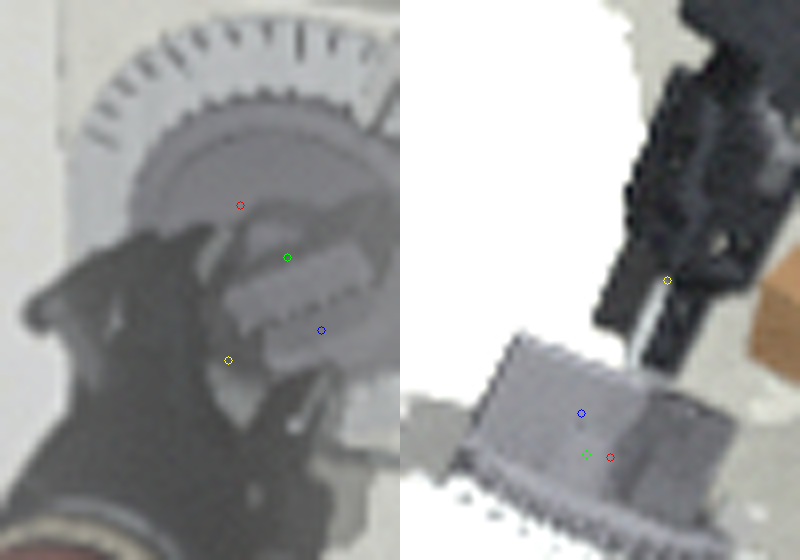

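```bash
python3 - <<'E'
from h import *
p=np.array([.1578,.6039,.1942]);out=[]
R=Ro.from_quat([.12755,.99183,-.0011,-.00026]).as_matrix()
for n,(u,v) in(("top",(35,330)),("scene",(515,115))):
    a=cv2.imread("pics/%s0.png"%n)
    i=cv2.resize(cv2.convertScaleAbs(a[v:v+70,u:u+80],alpha=1.5,beta=10),(400,350),interpolation=cv2.INTER_CUBIC)
    for l,c in(([0,0,0],(0,255,0)),([0,.0425,-.013],(0,0,255)),([0,-.0425,-.013],(255,0,0)),([0,0,-.073],(0,255,255))):
        q=(proj(n,p+R@l)[0]-[u,v]+.5)*5;print(n,l,q);cv2.circle(i,(int(q[0]),int(q[1])),4,c,1)
    out.append(i)
cv2.imwrite("pics/g3.png",np.hstack(out))
E
```

```text
top [0, 0, 0] [317.19326028 108.51351092]
top [0, 0.0425, -0.013] [226.59641861  92.46949796]
top [0, -0.0425, -0.013] [378.06830591 136.81905829]
top [0, 0, -0.073] [226.13472273 144.83794135]
scene [0, 0, 0] [144.77554398 374.45718571]
scene [0, 0.0425, -0.013] [215.90447445 389.05562095]
scene [0, -0.0425, -0.013] [ 89.66535843 330.55109309]
scene [0, 0, -0.073] [186.52344838 287.40548998]
```

View pics/g3.png

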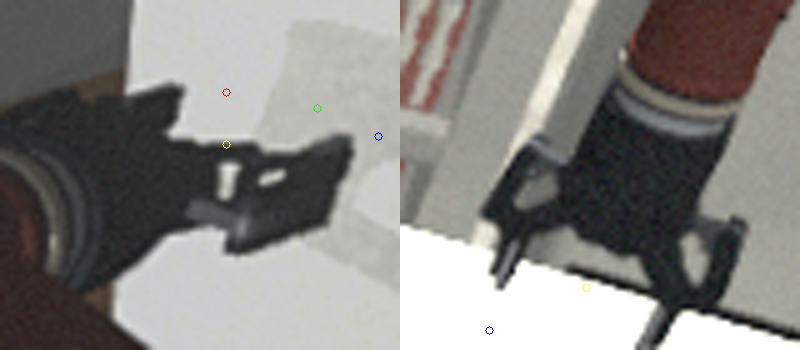

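```bash
python3 -m jog '[[0,0,0,0,0,0],[0,0,0,0,0,0],[0,0,0,0,0,0],[0,0,0,0,0,0]]' -0.3; python3 -m jog '[[0,0,0,0,0,0],[0,0,0,0,0,0],[0,0,0,0,0,0],[0,0,0,0,0,0],[0,0,0,0,0,0]]' -1
```

```text
time_s: 3.0
ee_pos: [0.5677, 0.2226, 0.1181]
eef_rot: [0.521, 0.789, 0.131, 0.299]
contact_force: [-0.1, 0.3, 0.0]
width: 0.0299
time_s: 3.5
ee_pos: [0.5677, 0.2225, 0.1178]
eef_rot: [0.521, 0.789, 0.131, 0.299]
contact_force: [0.1, -0.5, -0.3]
width: 0.0003
```

The jaws shut on nothing, so the offset is real. I'll measure the shut tip, this time with tone mapping that doesn't saturate.

```bash
python3 - <<'E'
from h import *
from plant import capture
o=get_obs();R=Ro.from_quat(o["eef_rot"]).as_matrix();p=o["ee_pos"];out=[]
for n,(u,v) in(("top",(220,170)),("scene",(365,190))):
    a=capture(n);f=(np.clip(a/255.,0,1)**.7*255).astype(np.uint8)
    i=cv2.resize(f[v:v+70,u:u+50,::-1],None,fx=8,fy=8,interpolation=cv2.INTER_CUBIC)
    for d,c in((0,(0,255,0)),(-.03,(0,0,255)),(-.06,(255,0,0))):
        q=(proj(n,p+R@[0,0,d])[0]-[u,v]+.5)*8;print(n,d,q.round());cv2.circle(i,(int(q[0]),int(q[1])),4,c,1)
    out.append(i)
cv2.imwrite("pics/g4.png",np.hstack(out))
E
```

```text
top 0 [250. 218.]
top -0.03 [227. 259.]
top -0.06 [203. 301.]
scene 0 [184. 455.]
scene -0.03 [217. 384.]
scene -0.06 [251. 312.]
```

View pics/g4.png

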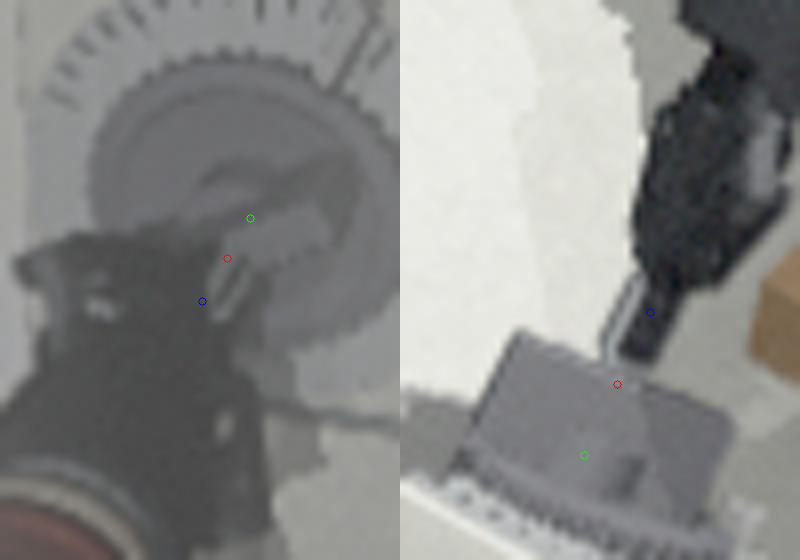

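```bash
python3 - <<'E'
from h import *
o=get_obs();R=Ro.from_quat(o["eef_rot"]).as_matrix();p=o["ee_pos"]
t=np.array([220+240/8-.5,170+262/8-.5]);s=np.array([365+230/8-.5,190+365/8-.5])
X,e=tri(t,s);print("tip",X,e,"world off",X-p,"tool off",R.T@(X-p))
# start: f- tip in scene0 and both in top0
R0=Ro.from_quat([.12755,.99183,-.0011,-.00026]).as_matrix();p0=np.array([.1578,.6039,.1942])
for off in(R.T@(X-p),R0.T@(X-p)):
    for l in([0,.0425,-.013],[0,-.0425,-.013]):
        Y=p0+R0@(np.array(l)+off);print(((proj("top",Y)[0]-[35,330]+.5)*5).round(),((proj("scene",Y)[0]-[515,115]+.5)*5).round()+[400,0])
E
```

```text
tip [0.54593612 0.22362451 0.14727703] 1.5473823070934714 world off [-0.02179289  0.00105221  0.02937469] tool off [-0.00284041 -0.00056872 -0.03647627]
[182. 104.] [636. 347.]
[338. 150.] [507. 289.]
[184. 151.] [638. 336.]
[340. 198.] [511. 278.]
```

The triangulated shut tip lies 36 mm behind the reported TCP along the tool axis, and the start picture agrees with this. From here I treat the real fingertip as the reported TCP minus 36 mm along tool z. I'll open, go deeper and grip.

```bash
python3 -m jog '[[0,0,0,0,0,0],[0,0,0,0,0,0],[0,0,0,0,0,0],[0,0,0,0,0,0],[0.0048,-0.0009,-0.0063,0,0,0],[0.0048,-0.0009,-0.0063,0,0,0],[0.0048,-0.0009,-0.0063,0,0,0],[0.0048,-0.0009,-0.0063,0,0,0],[0,0,0,0,0,0]]' 0.3
python3 - <<'E'
from h import *
delta(*wheelpose(33,-.008))
E
python3 -m jog '[[0,0,0,0,0,0],[0,0,0,0,0,0],[0,0,0,0,0,0],[0,0,0,0,0,0],[0,0,0,0,0,0],[0,0,0,0,0,0],[0,0,0,0,0,0]]' -0.8
```

```text
time_s: 4.5
ee_pos: [0.5867, 0.2182, 0.0909]
eef_rot: [0.522, 0.789, 0.129, 0.298]
contact_force: [0.3, 0.2, -0.1]
width: 0.0556
d [0.0005 0.0014 0.0022] w [ 0.03 -0.06 -0.04] N 1 per row [0.0005, 0.0014, 0.0022] [0.03, -0.06, -0.04]
time_s: 5.2
ee_pos: [0.5869, 0.2191, 0.093]
eef_rot: [0.521, 0.789, 0.131, 0.299]
contact_force: [-3.5, -0.3, 3.4]
width: 0.0368
```

```bash
python3 -m jog '[[0,0,0,0,0,0],[0,0,0,0,0,0],[-0.0036,0.0006,0.0047,0,0,0],[-0.0036,0.0006,0.0047,0,0,0],[0,0,0,0,0,0],[0,0,0,0,0,0]]' 0.2
python3 -m jog '[[0,0,0,0,0,0],[0,0,0,0,0,0],[0,0,0,0,0,0],[0,0,0,0,0,0],[0,0,0,0,0,0],[0,0,0,0,0,0],[0,0,0,0,0,0]]' -0.8
python3 - <<'E'
from h import *
from plant import capture
o=get_obs();print(o["contact_force"].round(1),o["moment"].round(2));delta(*wheelpose(33,.0));out=[]
for n,(u,v) in(("top",(220,160)),("scene",(365,195))):
    a=capture(n);f=(np.clip(a/255.,0,1)**.7*255).astype(np.uint8)
    out.append(cv2.resize(f[v:v+70,u:u+50,::-1],None,fx=8,fy=8,interpolation=cv2.INTER_CUBIC))
cv2.imwrite("pics/g5.png",np.hstack(out))
E
```

```text
time_s: 5.8
ee_pos: [0.5798, 0.2204, 0.1027]
eef_rot: [0.521, 0.789, 0.131, 0.299]
contact_force: [-0.8, 0.2, -0.1]
width: 0.0512
time_s: 6.5
ee_pos: [0.5798, 0.2203, 0.1023]
eef_rot: [0.521, 0.789, 0.131, 0.299]
contact_force: [-4.2, 0.5, 2.4]
width: 0.0166
[-4.2  0.5  2.4] [-0.02  0.39 -0.06]
d [ 0.0025  0.0002 -0.0029] w [-0.04  0.09 -0.09] N 1 per row [0.0025, 0.0002, -0.0029] [-0.04, 0.09, -0.09]
```

```bash
python3 -m jog '[[0,0,0,3.03,-0.53,-3.94],[0,0,0,3.03,-0.53,-3.94],[0,0,0,3.03,-0.53,-3.94],[0,0,0,3.03,-0.53,-3.94],[0,0,0,3.03,-0.53,-3.94],[0,0,0,3.03,-0.53,-3.94],[0,0,0,0,0,0]]'
python3 - <<'E'
from h import *
o=get_obs();print(o["contact_force"].round(1),o["moment"].round(2),o["joint_positions"].round(2));delta(*wheelpose(3,.004))
E
```

```text
time_s: 7.3
ee_pos: [0.5783, 0.2199, 0.1012]
eef_rot: [0.709, 0.626, 0.202, 0.255]
contact_force: [-9.0, 0.2, 6.6]
width: 0.0165
[-9.   0.2  6.6] [ 0.08  0.82 -0.14] [ 0.45  0.07  2.13 -0.81  0.52  1.2 ]
d [0.0015 0.001  0.0013] w [-0.02 -0.03  0.06] N 1 per row [0.0015, 0.001, 0.0013] [-0.02, -0.03, 0.06]
```

```bash
python3 -m jog '[[-0.0006,0.0001,0.0008,3.03,-0.53,-3.94],[0,0,0,3.03,-0.53,-3.94],[0,0,0,3.03,-0.53,-3.94],[0,0,0,3.03,-0.53,-3.94],[0,0,0,3.03,-0.53,-3.94],[0,0,0,3.03,-0.53,-3.94],[0,0,0,3.03,-0.53,-3.94],[0,0,0,3.03,-0.53,-3.94],[0,0,0,3.03,-0.53,-3.94],[0,0,0,3.03,-0.53,-3.94],[0,0,0,3.03,-0.53,-3.94],[0,0,0,3.03,-0.53,-3.94]]'
python3 - <<'E'
from h import *
o=get_obs();print(o["contact_force"].round(1),o["moment"].round(2),o["joint_positions"].round(2));delta(*wheelpose(-57,.004))
E
```

```text
time_s: 8.5
ee_pos: [0.5761, 0.2218, 0.0994]
eef_rot: [0.927, 0.188, 0.301, 0.117]
contact_force: [-6.0, 8.3, -3.5]
width: 0.0165
[-6.   8.3 -3.5] [0.96 1.5  0.75] [ 0.45  0.07  2.13 -0.8   0.52  2.25]
d [ 0.0037 -0.0009  0.0032] w [-0.2  -0.25 -0.01] N 1 per row [0.0037, -0.0009, 0.0032] [-0.2, -0.25, -0.01]
```

```bash
python3 -m jog '[[0,0,0,0,0,0],[0,0,0,0,0,0],[0,0,0,0,0,0],[0,0,0,0,0,0],[-0.0121,0.0021,0.0158,0,0,0],[-0.0121,0.0021,0.0158,0,0,0],[-0.0182,0.0032,0.0236,0,0,0],[-0.0182,0.0032,0.0236,0,0,0]]' 0.3
python3 -m jog '[[0,0,0,-4.7,0.83,6.1],[0,0,0,-4.7,0.83,6.1],[0,0,0,-4.7,0.83,6.1],[0,0,0,-4.7,0.83,6.1],[0,0,0,-4.7,0.83,6.1],[0,0,0,-4.7,0.83,6.1],[0,0,0,-4.7,0.83,6.1],[0,0,0,-4.7,0.83,6.1],[0,0,0,-4.7,0.83,6.1],[0,0,0,-4.7,0.83,6.1],[0,0,0,-4.7,0.83,6.1],[0,0,0,-4.7,0.83,6.1]]'
python3 -m jog '[[0,0,0,-4.7,0.83,6.1],[0,0,0,-4.7,0.83,6.1],[0,0,0,-4.7,0.83,6.1],[0,0,0,-4.7,0.83,6.1],[0,0,0,-4.7,0.83,6.1],[0,0,0,-4.7,0.83,6.1],[0,0,0,-4.7,0.83,6.1],[0,0,0,-4.7,0.83,6.1],[0,0,0,-4.7,0.83,6.1],[0,0,0,-4.7,0.83,6.1],[0,0,0,-4.7,0.83,6.1],[0,0,0,0,0,0]]'
python3 - <<'E'
from h import *
from plant import capture
o=get_obs();print(o["contact_force"].round(1),o["joint_positions"].round(2));delta(*wheelpose(123,.08));delta(*wheelpose(123,.004));out=[]
F=frame(YAW)
for n,(u,v) in(("top",(218,145)),("scene",(340,215))):
    a=capture(n);f=(np.clip(a/255.,0,1)**.7*255).astype(np.uint8)
    i=cv2.resize(f[v:v+75,u:u+75+10,::-1],(400,353),interpolation=cv2.INTER_CUBIC)
    out.append(i)
cv2.imwrite("pics/g6.png",np.hstack(out))
E
```

```text
time_s: 9.3
ee_pos: [0.518, 0.2304, 0.1824]
eef_rot: [0.927, 0.189, 0.303, 0.12]
contact_force: [-0.4, 0.0, -0.4]
width: 0.0554
time_s: 10.5
ee_pos: [0.5188, 0.2306, 0.1821]
eef_rot: [0.499, 0.803, 0.121, 0.303]
contact_force: [-0.1, 0.7, -0.2]
width: 0.0552
time_s: 11.7
ee_pos: [0.5188, 0.2307, 0.1821]
eef_rot: [-0.174, 0.929, -0.115, 0.305]
contact_force: [-0.1, -0.5, -0.5]
width: 0.0557
[-0.1 -0.5 -0.5] [ 0.54 -0.16  2.17 -0.66  0.71 -0.98]
d [ 0.015  -0.0016 -0.0196] w [-1.1   0.28  1.43] N 1 per row [0.015, -0.0016, -0.0196] [-1.1, 0.28, 1.43]
d [ 0.0611 -0.0097 -0.0795] w [-1.1   0.28  1.43] N 3 per row [0.0204, -0.0032, -0.0265] [-0.37, 0.09, 0.48]
```

View pics/g6.png

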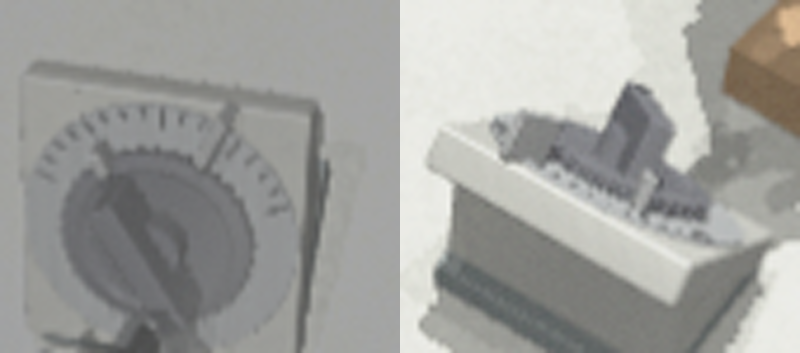

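The pointer is now on the far left of the dial at crop (102,150). The tab's dark side runs from (207,172) to (232,125). Next I compute the remaining turn.

```bash
python3 - <<'E'
from h import *
F=frame(YAW)
for du in(0,-.004):
  for nm,uv,h in[("ptr",(102,150),.025),("ptr2",(110,165),.025),("tabline in",(207,172),.02),("tabline out",(232,125),.02),("tabtop out",(233,105),.033)]:
    uv=np.array([218,145])+np.array(uv)/4.706
    p=least_squares(lambda p:proj("top",CON+F@[p[0]+du,p[1],h])[0]-uv,[0,0]).x
    print(du,nm,(p*1000).round(1),np.hypot(*p).round(4),np.degrees(np.arctan2(-p[1],-p[0])).round(1))
E
```

```text
0 ptr [59.9 32.3] 0.0681 -151.6
0 ptr2 [50.6 27.4] 0.0575 -151.6
0 tabline in [ 53.1 -31.1] 0.0615 149.6
0 tabline out [ 86.9 -45.2] 0.098 152.5
0 tabtop out [106.5 -48.3] 0.1169 155.6
-0.004 ptr [63.9 32.3] 0.0717 -153.2
-0.004 ptr2 [54.6 27.4] 0.0611 -153.4
-0.004 tabline in [ 57.1 -31.1] 0.065 151.4
-0.004 tabline out [ 90.9 -45.2] 0.1016 153.6
-0.004 tabtop out [110.5 -48.3] 0.1206 156.4
```

```bash
python3 -m jog '[[0.0114,-0.0018,-0.0161,1.2,-0.2,-1.6],[0.0114,-0.0018,-0.0161,0,0,0],[0.0114,-0.0018,-0.0161,0,0,0],[0.0114,-0.0018,-0.0161,0,0,0],[0.0114,-0.0018,-0.0161,0,0,0],[0,0,0,0,0,0],[0,0,0,0,0,0]]'
python3 -m jog '[[0,0,0,0,0,0],[0,0,0,0,0,0],[0,0,0,0,0,0],[0,0,0,0,0,0],[0,0,0,0,0,0],[0,0,0,0,0,0],[0,0,0,0,0,0]]' -0.8
python3 -m jog '[[0,0,0,3.03,-0.53,-3.94],[0,0,0,3.03,-0.53,-3.94],[0,0,0,3.03,-0.53,-3.94],[0,0,0,3.03,-0.53,-3.94],[0,0,0,3.03,-0.53,-3.94],[0,0,0,3.03,-0.53,-3.94],[0,0,0,3.03,-0.53,-3.94],[0,0,0,3.03,-0.53,-3.94],[0,0,0,3.03,-0.53,-3.94],[0,0,0,3.03,-0.53,-3.94],[0,0,0,2.4,-0.4,-3.1],[0,0,0,0,0,0]]'
python3 - <<'E'
from h import *
o=get_obs();print(o["contact_force"].round(1),o["moment"].round(2),o["joint_positions"].round(2));delta(*wheelpose(65,.004))
E
```

```text
time_s: 12.5
ee_pos: [0.5753, 0.2216, 0.101]
eef_rot: [-0.157, 0.932, -0.109, 0.307]
contact_force: [0.5, -0.4, 0.5]
width: 0.0554
time_s: 13.2
ee_pos: [0.5755, 0.2229, 0.1025]
eef_rot: [-0.157, 0.932, -0.109, 0.308]
contact_force: [-5.7, 0.8, 5.8]
width: 0.0169
time_s: 14.4
ee_pos: [0.5757, 0.2248, 0.1025]
eef_rot: [0.282, 0.902, 0.045, 0.323]
contact_force: [-3.8, 5.7, 2.2]
width: 0.0167
[-3.8  5.7  2.2] [0.74 0.67 0.41] [ 0.46  0.07  2.13 -0.81  0.52  0.12]
d [ 0.0041 -0.0039  0.0001] w [-0.14  0.08 -0.32] N 1 per row [0.0041, -0.0039, 0.0001] [-0.14, 0.08, -0.32]
```

```bash
python3 -m jog '[[0,0,0,0,0,0],[0,0,0,0,0,0],[0,0,0,0,0,0],[0,0,0,0,0,0],[-0.0121,0.0021,0.0158,0,0,0],[-0.0121,0.0021,0.0158,0,0,0],[-0.0182,0.0032,0.0236,0,0,0],[-0.0182,0.0032,0.0236,0,0,0],[0,0,0,0,0,0]]' 0.3
python3 - <<'E'
from h import *
from plant import capture
out=[]
for n,(u,v) in(("top",(240,155)),("scene",(348,225))):
    a=np.mean([capture(n) for _ in range(4)],0);f=(np.clip(a/255.,0,1)**.7*255).astype(np.uint8)
    cv2.imwrite("pics/full_%s1.png"%n,a[:,:,::-1])
    i=cv2.resize(f[v:v+40,u:u+33,::-1],None,fx=12,fy=12,interpolation=cv2.INTER_CUBIC)
    out.append(i)
cv2.imwrite("pics/g7.png",np.hstack(out))
E
```

```text
time_s: 15.3
ee_pos: [0.5158, 0.234, 0.1841]
eef_rot: [0.282, 0.902, 0.044, 0.325]
contact_force: [0.3, 0.6, -0.6]
width: 0.0552[ WARN:0@30.801] global loadsave.cpp:1063 imwrite_ Unsupported depth image for selected encoder is fallbacked to CV_8U.
```

View pics/g7.png

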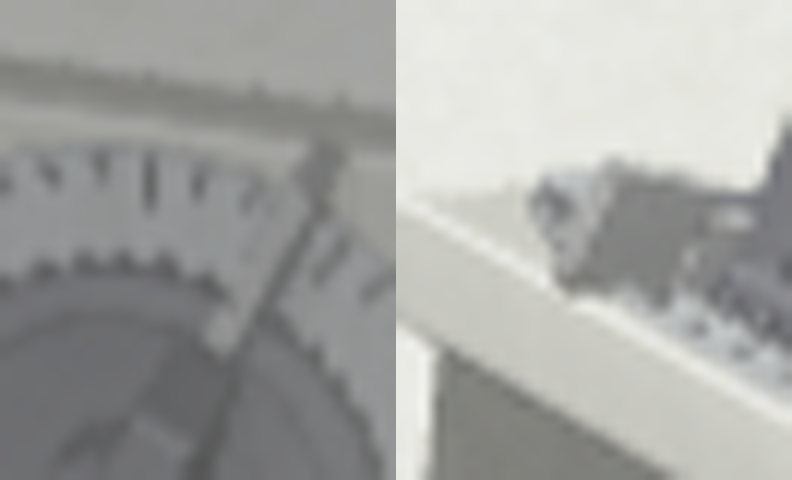

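```bash
python3 - <<'E'
from h import *
F=frame(YAW);g=cv2.imread("pics/full_top1.png").astype(np.float32).mean(2)
C0=CON-.004*F[:,0];a=np.radians(154);e=np.array([-np.cos(a),-np.sin(a)]);w=np.array([np.sin(a),-np.cos(a)])  # w = direction of increasing angle
ws=np.arange(-14,15,2)/1000
print("        ",(ws*1000).astype(int))
for h,rs in((.025,(50,56,60,64,68)),(.033,(74,78,82,86,90,94,98,102,106))):
  for r in rs:
    uv=np.array([proj("top",C0+F@np.r_[e*r/1000+w*x,h])[0] for x in ws]).astype(np.float32)
    print(h,r,cv2.remap(g,uv[:,:1],uv[:,1:],cv2.INTER_LINEAR).ravel().round().astype(int))
Rr=np.array(C["top"]["R"]);cam=-Rr.T@np.array(C["top"]["t"]);v=cam-C0;v=F.T@(v/np.linalg.norm(v));print("view dir face",v, "parallax per mm h along w",-(w@v[:2])/v[2],"along e",-(e@v[:2])/v[2])
E
```

```text
[-14 -12 -10  -8  -6  -4  -2   0   2   4   6   8  10  12  14]
0.025 50 [81 81 81 80 77 70 66 68 67 66 66 66 67 69 71]
0.025 56 [ 86  86  85  84  83  79  74  75  88 102 102  93  81  78  78]
0.025 60 [ 88  88  88  88  87  86  78  77 100 111 114 105  93  86  85]
0.025 64 [ 81  82  84  83  82  81  79  82  95 107 110 105  90  82  79]
0.025 68 [ 87  93  82  78  71  73  72  71  92 109 102  94  77  72  68]
0.033 74 [ 93 102  93  83  76  74  71  75  89 109 106  98  84  80  68]
0.033 78 [113 114 112 107 103  95  91  76  92 110 112 111 112 111 109]
0.033 82 [118 117 115 112 111 106  92  82  86 103 112 114 114 117 117]
0.033 86 [117 117 113 111 109 106  97  82  84 103 109 109 108 113 118]
0.033 90 [118 117 111  98  91 100  95  79  85  99 110 111 111 114 118]
0.033 94 [117 117 110  94  93 102  99  87  82 100 111 112 112 114 112]
0.033 98 [118 117 105  91  97 107 109  89  85 105 111 111 107 106 106]
0.033 102 [116 114 109  97  95 108 105  93  89 101 112 112 109 107 103]
0.033 106 [121 119 116 111 110 109 100  87  79  93 103 110 110 112 114]
view dir face [ 0.49405861 -0.22539048  0.83970544] parallax per mm h along w -0.016674203371268168 along e -0.6464905430770895
```

```bash
python3 - <<'E'
from h import *
F=frame(YAW)
C0=CON-.004*F[:,0];a=np.radians(154);e=np.array([-np.cos(a),-np.sin(a)]);w=np.array([np.sin(a),-np.cos(a)])
for w0 in(6,1):
  for nm,r,x,h in(("outL",106,4,33),("outR",106,-4,33),("outLfoot",106,4,4),("outRfoot",106,-4,4),("inL",72,4,33),("inLfoot",72,4,4)):
    X=C0+F@np.r_[e*r/1000+w*(x+w0)/1000,h/1000]
    print(w0,nm,"scene",((proj("scene",X)[0]-[348,225]+.5)*12+[396,0]).round(),"top",((proj("top",X)[0]-[240,155]+.5)*12).round())
X=C0+F@np.r_[e*.07+w*.005,.025];print("ptr",((proj("scene",X)[0]-[348,225]+.5)*12+[396,0]).round(),((proj("top",X)[0]-[240,155]+.5)*12).round())
E
```

```text
6 outL scene [624. 177.] top [288. 189.]
6 outR scene [604. 162.] top [318. 208.]
6 outLfoot scene [574. 285.] top [319. 138.]
6 outRfoot scene [555. 270.] top [348. 156.]
6 inL scene [723. 200.] top [221. 298.]
6 inLfoot scene [674. 307.] top [253. 245.]
1 outL scene [611. 168.] top [307. 201.]
1 outR scene [592. 153.] top [337. 219.]
1 outLfoot scene [562. 276.] top [337. 149.]
1 outRfoot scene [543. 261.] top [367. 167.]
1 inL scene [711. 191.] top [240. 309.]
1 inLfoot scene [662. 297.] top [271. 256.]
ptr [703. 222.] [245. 301.]
```

The top and scene profiles put pointer and tab within about 1.5 mm of each other, so the wheel is set. On to the button.

```bash
cat >> h.py <<'E'
BT=np.array([.488,-.222,.135]);BY=np.radians(4.9)
def btnpose(d,flip=1):  # d = real (shut) tip distance out of button face
    b=np.radians(40);n=np.array([-np.sin(b)*np.cos(BY),-np.sin(b)*np.sin(BY),np.cos(b)]);v=np.array([-np.sin(BY),np.cos(BY),0]);u=np.cross(v,n)
    y=flip*u;z=-n;return BT+(d-.0365)*n,Ro.from_matrix(np.c_[np.cross(y,z),y,z])
E
python3 - <<'E'
from h import *
print(atz("top",(333,187),.12))
for f in(1,-1):
    delta(*btnpose(.04,f))
E
```

```text
[ 0.59071589 -0.0167891 ]
d [-0.0289 -0.454  -0.0408] w [ 40.31  -3.75 -36.47] N 11 per row [-0.0026, -0.0413, -0.0037] [3.66, -0.34, -3.32]
d [-0.0289 -0.454  -0.0408] w [-74.87   2.03 101.98] N 16 per row [-0.0018, -0.0284, -0.0026] [-4.68, 0.13, 6.37]
```

```bash
python3 -m jog '[[-0.0125,-0.0378,0.012,3.36,-0.31,-3.04],[-0.0125,-0.0378,0.012,3.36,-0.31,-3.04],[-0.0125,-0.0378,0.012,3.36,-0.31,-3.04],[-0.0125,-0.0378,0.012,3.36,-0.31,-3.04],[-0.0125,-0.0378,0.012,3.36,-0.31,-3.04],[-0.0125,-0.0378,0.012,3.36,-0.31,-3.04],[0,-0.0378,0,3.36,-0.31,-3.04],[0,-0.0378,0,3.36,-0.31,-3.04],[0,-0.0378,0,3.36,-0.31,-3.04],[0,-0.0378,0,3.36,-0.31,-3.04],[0,-0.0378,0,3.36,-0.31,-3.04],[0,-0.0378,0,3.36,-0.31,-3.04]]' -1
python3 -m jog '[[0,0,0,0,0,0],[0,0,0,0,0,0],[0,0,0,0,0,0]]'
python3 - <<'E'
from h import *
print(get_obs()["joint_positions"].round(2));delta(*btnpose(.04))
E
```

```text
time_s: 16.9
ee_pos: [0.4494, -0.2231, 0.2496]
eef_rot: [0.638, 0.691, 0.252, 0.229]
contact_force: [-0.0, 0.4, 0.4]
width: 0.0003
time_s: 17.2
ee_pos: [0.45, -0.2195, 0.2493]
eef_rot: [0.636, 0.693, 0.252, 0.229]
contact_force: [-0.2, 0.1, 0.0]
width: -0.0001
[-1.01 -0.46  2.27  0.7   1.09 -1.35]
d [ 0.0357 -0.0026 -0.1116] w [-0.14 -0.25 -0.11] N 3 per row [0.0119, -0.0009, -0.0372] [-0.05, -0.08, -0.04]
```

```bash
python3 -m jog '[[0.0081,-0.0003,-0.0212,0,0,0],[0.0081,-0.0003,-0.0212,0,0,0],[0.0081,-0.0003,-0.0212,0,0,0],[0.0081,-0.0003,-0.0212,0,0,0],[0.0081,-0.0003,-0.0212,0,0,0],[0.0081,-0.0003,-0.0212,0,0,0],[0,0,0,0,0,0],[0,0,0,0,0,0]]'
python3 - <<'E'
from h import *
from plant import capture
delta(*btnpose(.02));out=[]
o=get_obs();R=Ro.from_quat(o["eef_rot"]).as_matrix()
for n,(u,v) in(("top",(382,190)),("scene",(250,160))):
    f=(np.clip(capture(n)/255.,0,1)**.7*255).astype(np.uint8)
    i=cv2.resize(f[v:v+50,u:u+50,::-1],(400,400),interpolation=cv2.INTER_CUBIC)
    for X,c in((BT,(0,255,0)),(o["ee_pos"]+R@[0,0,-.0365],(0,0,255))):
        q=(proj(n,X)[0]-[u,v]+.5)*8;cv2.circle(i,(int(q[0]),int(q[1])),4,c,1)
    out.append(i)
cv2.imwrite("pics/b1.png",np.hstack(out))
E
```

```text
time_s: 18.0
ee_pos: [0.499, -0.2206, 0.123]
eef_rot: [0.635, 0.693, 0.252, 0.229]
contact_force: [-0.3, 0.1, 0.5]
width: -0.0
d [-0.0004 -0.0005 -0.0006] w [-0.12 -0.21 -0.19] N 1 per row [-0.0004, -0.0005, -0.0006] [-0.12, -0.21, -0.19]
```

View pics/b1.png

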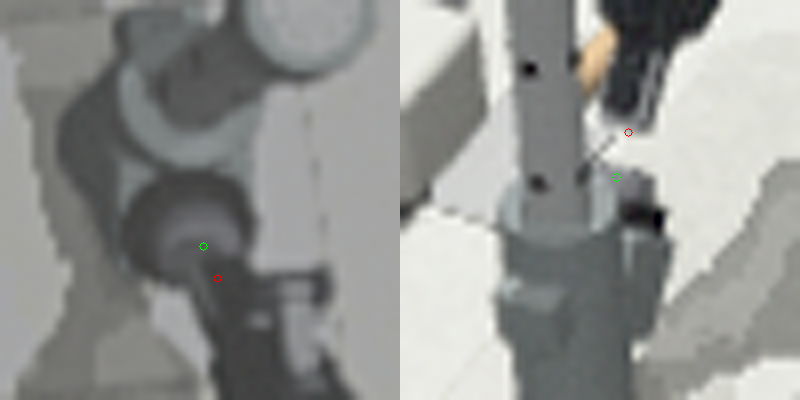

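```bash
python3 -m jog '[[0.0019,0.0012,-0.0023,0,0,0],[0.0019,0.0012,-0.0023,0,0,0],[0.0019,0.0002,-0.0023,0,0,0],[0.0019,0.0002,-0.0023,0,0,0],[0.0013,0.0001,-0.0015,0,0,0],[0,0,0,0,0,0],[0,0,0,0,0,0]]'
python3 -m jog '[[0.0013,0.0001,-0.0015,0,0,0],[0,0,0,0,0,0]]'
python3 -m jog '[[0.0013,0.0001,-0.0015,0,0,0],[0,0,0,0,0,0]]'
```

```text
time_s: 18.8
ee_pos: [0.5077, -0.2194, 0.1119]
eef_rot: [0.636, 0.693, 0.251, 0.229]
contact_force: [-0.0, 0.4, 0.9]
width: 0.0002
time_s: 19.0
ee_pos: [0.5091, -0.2195, 0.1108]
eef_rot: [0.636, 0.693, 0.251, 0.23]
contact_force: [-1.9, -0.2, 2.2]
width: 0.0003
time_s: 19.2
ee_pos: [0.5104, -0.2194, 0.1093]
eef_rot: [0.636, 0.693, 0.251, 0.23]
contact_force: [-4.1, 1.1, 3.7]
width: -0.0002
```

```bash
python3 -m jog '[[0.0013,0.0001,-0.0015,0,0,0],[0.0013,0.0001,-0.0015,0,0,0],[0,0,0,0,0,0]]'
```

```text
time_s: 19.5
ee_pos: [0.513, -0.2192, 0.1062]
eef_rot: [0.636, 0.693, 0.251, 0.23]
contact_force: [-4.8, 0.7, 4.5]
width: 0.0001
```

```bash
python3 -m jog '[[0.0006,0,-0.0008,0,0,0],[0,0,0,0,0,0],[-0.0064,-0.0005,0.0077,0,0,0],[-0.0128,-0.0011,0.0153,0,0,0],[-0.0128,-0.0011,0.0153,0,0,0]]'
python3 - <<'E'
from h import *
from plant import capture
cv2.imwrite("pics/s_rel.png",capture("scene")[:,:,::-1])
E
python3 -m jog '[[-0.0128,-0.0011,0.0153,0,0,0],[-0.0128,-0.0011,0.0153,0,0,0],[0,0,0,0,0,0],[0,0,0,0,0,0],[0,0,0,0,0,0],[0,0,0,0,0,0],[0,0,0,0,0,0],[0,0,0,0,0,0],[0,0,0,0,0,0],[0,0,0,0,0,0]]'
python3 - <<'E'
from h import *
from plant import capture
a=cv2.imread("pics/scene0.png").astype(np.float32).mean(2);b=cv2.imread("pics/s_rel.png").astype(np.float32).mean(2)
c=capture("scene").mean(2).astype(np.float32);cv2.imwrite("pics/s_1.png",c)
# track the head top / rod top block by template
t=a[150:190,228:262]
for nm,i in(("rel",b),("now",c)):
    r=cv2.matchTemplate(i[140:230,220:275],t,cv2.TM_CCOEFF_NORMED);_,m,_,l=cv2.minMaxLoc(r);print(nm,m,l[0]+220-228,l[1]+140-150)
H=atz("scene",(245,165),.335);print("head",H,[ (proj("scene",[*H,.335-d])[0]).round(1) for d in(0,.03,.06,.12)])
E
```

```text
time_s: 20.0
ee_pos: [0.4807, -0.2212, 0.1436]
eef_rot: [0.636, 0.693, 0.252, 0.229]
contact_force: [0.5, -0.4, 0.2]
width: 0.0001
time_s: 21.05
ee_pos: [0.456, -0.2239, 0.1741]
eef_rot: [0.636, 0.693, 0.251, 0.229]
contact_force: [0.7, 0.2, -0.1]
width: -0.0001
rel 0.8825428485870361 0 4
now 0.7477759718894958 1 9
head [ 0.66646708 -0.20094032] [array([245., 165.]), array([246.1, 173.2]), array([247.2, 181.2]), array([249.3, 196.4])][ WARN:0@10.482] global loadsave.cpp:1063 imwrite_ Unsupported depth image for selected encoder is fallbacked to CV_8U.
```

```bash
python3 -m jog '[[-0.01,0,0.01,0,0,0],[-0.01,0,0.01,0,0,0],[-0.01,0,0.01,0,0,0],[-0.01,0,0.01,0,0,0],[0,0,0,0,0,0],[0,0,0,0,0,0],[0,0,0,0,0,0],[0,0,0,0,0,0],[0,0,0,0,0,0],[0,0,0,0,0,0],[0,0,0,0,0,0],[0,0,0,0,0,0]]'>/dev/null
cat > tr.py <<'E'
from h import *
from plant import capture
a=cv2.imread("pics/scene0.png").astype(np.float32).mean(2);t=a[150:190,228:262]
C_=capture("scene");c=C_.mean(2).astype(np.float32)
r=cv2.matchTemplate(c[140:230,220:275],t,cv2.TM_CCOEFF_NORMED);_,m,_,l=cv2.minMaxLoc(r);print(get_obs()["time_s"],m,l[0]-8,l[1]-10)
top=capture("top")
f=lambda n,u,v,C:cv2.resize((np.clip(C[v:v+80,u:u+80,::-1]/255.,0,1)**.7*255).astype(np.uint8),(390,390),interpolation=cv2.INTER_CUBIC)
cv2.imwrite("pics/fin.png",np.hstack([f(0,220,150,C_),f(0,218,145,top)]))
E
python3 tr.py
python3 -m jog '[[0,0,0,0,0,0],[0,0,0,0,0,0],[0,0,0,0,0,0],[0,0,0,0,0,0],[0,0,0,0,0,0],[0,0,0,0,0,0],[0,0,0,0,0,0],[0,0,0,0,0,0],[0,0,0,0,0,0],[0,0,0,0,0,0],[0,0,0,0,0,0],[0,0,0,0,0,0]]'>/dev/null
python3 tr.py
python3 -m jog '[[0,0,0,0,0,0],[0,0,0,0,0,0],[0,0,0,0,0,0],[0,0,0,0,0,0],[0,0,0,0,0,0],[0,0,0,0,0,0],[0,0,0,0,0,0],[0,0,0,0,0,0],[0,0,0,0,0,0],[0,0,0,0,0,0],[0,0,0,0,0,0],[0,0,0,0,0,0]]'>/dev/null
python3 tr.py
```

```text
22.35 0.7290998101234436 2 15
23.65 0.7284069061279297 2 15
24.95 0.7293668389320374 2 15
```

View pics/fin.png

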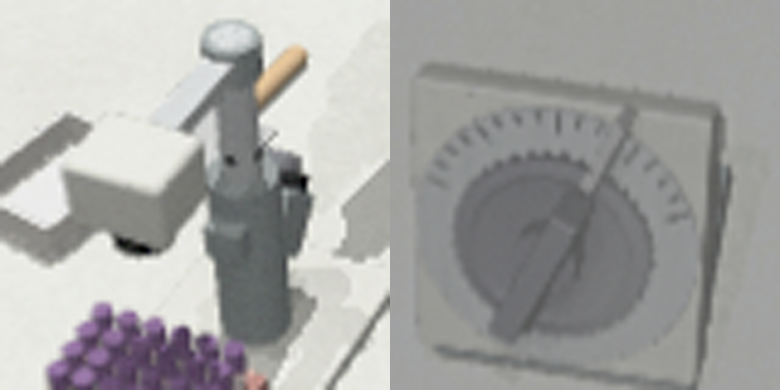

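The tube is steady 15 px down, about 57 mm against the 16 px expected for 60 mm. The button is out, and the pointer at (585,180) is in line with the tab, whose outer end is at (628,115).

```bash
python3 -c "
from plant import *
print(get_obs()['contact_force'],job_done())"
```

```text
the job is handed in; nothing more can be done
[-0.40272308 -0.63826977 -0.59241817] None
```

I set the focus wheel and lowered the camera one hole, then handed the job in at about 25 s. `job_done` gives no verdict, so the result rests on these last checks.

- **Wheel:** I gripped the hand bar twice and turned the wheel clockwise, about 90° and then 56°. The image profiles put the pointer about 1 to 1.5 mm from the index tab (limit 5 mm), and the final picture shows them in line. I saw no movement of the tab.
- **Button and tube:** I pressed the button with shut fingers until the force was about 6.5 N, pushed 1 mm further and let go straight away. The tube sank 15 px, about 57 mm by image tracking (16 px would be 60 mm), and did not move over the last 2.6 s. The button looks sprung back out.
- **Robot and rack:** The arm stands clear with the contact force at noise level (under 1 N). The rack looks undisturbed, but I did not measure it or the other bystanders again.

**Disagreement:** the real fingertips lie about 36 mm behind the reported TCP along the tool axis. My first grasp closed on nothing because of this. I measured the offset from the two camera views and allowed for it in every move after that. The second grasp closed at 37 mm, apparently on the wheel's hub, so I raised the grip about 10 mm and it then closed on the bar.

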